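# Sight the inspection mirror on the master mark, then hold it on the casting's mark

### The arm

A 7-joint arm with a two-finger parallel gripper is mounted at the origin on the work surface. World frame = base frame: x ahead of the robot, y to its left, z up, the work surface at z = 0. Lengths are in m, angles in rad, forces in N, time in s.
With the tool pointing down it reaches from about 0.425 to 0.875 m from the base axis. Payload 8.4 kg.
Tool frame: the origin (TCP) lies on the centre line of the jaws, within the pads' length; the fingertips stand 11 mm ahead of it and the grasp point (between the pads) lies 8 mm behind it (manip.tips_ahead is the distance from the TCP to the fingertips, in m); z points along the fingers, y is the direction in which the jaws open and shut (so a half turn about z gives the same grasp; the last joint's range is limited). The gripper opens to 87 mm and grips with 3 to 60 N. Pads are 19 mm wide; open, the fingers measure 117 mm over their backs; the gripper's body (75 mm by 190 mm) begins 51 mm behind the grasp point.
Start: joints at [1.052, 0.333, 0.04, 1.465, -0.013, 1.343, -0.059], TCP at [0.265, -0.594, 0.234] pointing down, gripper open.
Joint ranges: [-2.58, 2.58], [-0.38, 2.09], [-1.3, 1.39], [0.25, 2.4], [-1.5, 4.64], [0.08, 2.09], [-2.65, 2.65]. Speed limits (rad/s): [2.22, 2.22, 2.79, 2.79, 3.14, 3.14, 3.14].

### API

Orientations are given as a rotation vector (axis times angle).
In Python, from workcell import manip gives the robot as it stands. The module is installed in compiled form; this text tells all that it offers.
- The arm moves only by the shell command python3 -m creep 'ROWS' [OPENING] [FORCE]. ROWS is JSON, a list of rows, each a list of 6 numbers: the shift along the world's x, y, z in cm, then the turn, a rotation vector about the world's x, y, z in rad. A call has 1 to 5 rows; each row shifts and turns the commanded pose from where the row before left it; what a row does not reach is not made up. A row lasts 1/10 s, in which the tool goes at most 50 mm and 8.59 degrees, less where a joint would pass 70% of its speed; a pose out of reach is approached as far as the arm can. A call with a gripper value outside its range is refused whole. OPENING is the finger opening in cm, from 0 to 8.7, set as the call begins (- or left out, the last holds). The fingers move at their own pace and stop on an object; FORCE is the grip in N (left out, the last holds). Time passes only in rows, so rows that do not move let the fingers close. It gives the time, the measured TCP pose, the force and the opening at its end, in the units of the state.
- manip.sense(): the state, without advancing time (a new reading comes with each control period).
- manip.camera(name): name is "side" or "top" or "wrist"; returns a dict with "color" (480x640x3 uint8, red, green, blue), "range_z" (480x640 float32, m along the optical axis (not along the pixel's ray), 0 where there is no reading), "vertical_fov" (degrees; the focal length in pixels is half the picture's height over the tangent of half this angle, whatever the lens; pixels are square), "cx", "cy" (the principal point, pixels), "R" (3x3) and "t" (3): a world point X has camera coordinates R X + t. Camera axes: x right, y down, z forward; pixel columns grow to the right and rows downward; lengths in m; the calibration is good to about 2 mm. A picture is of the moment at which its call begins.
- manip.sign_off(): hands the job in, once; it reports no verdict.
The state is a dict: "clock": time; "qpos": joint angles; "qd": joint speeds; "joint_efforts": joint torques, N m; "tool_pos": TCP position; "eef_rot": TCP orientation; "ft_force": force on the tool from outside, world axes, zero at the start; "ft_torque": the same for the moment, N m; "opening": finger opening in m.
Only numpy, scipy, OpenCV 4.12 (cv2) and the standard library are available. Lean on these libraries where they do the work, as an engineer would, in place of code of your own. Each camera call takes 0.05 s, during which the arm holds its last target.

### The job

The inspection camera's red aiming beam shows where it looks by way of the little swivel mirror. Take the mirror by its orange grip and turn it until the beam lands on the yellow stripe of the blue master block, keep it still there for about a second to check the sight, then turn it on until the beam lands on the red stripe of the aluminium casting and finish while still holding the grip at that angle, because a spring swings the mirror away when it is let go. Do not touch the camera or the two marked parts, and leave the socket, spray can, oil bottle and screwdriver where they are.

Things in the scene. Friction and masses are not known exactly. Their poses are not given: they have to be found in the camera images.
- mirror (a joint): Swivel of the upright mirror about a vertical axis through the grip, in rad: 0 parked against its stop, growing counter-clockwise seen from above, to 1.3 at the other stop. A weak spring (about 0.015 N m when parked, 0.06 N m at the far stop) always turns it back to 0. The mirror glass is 60 wide and 56 mm high, in a black frame that ends 96 mm above the bench; its pale reflecting face lies on the axis. Turning the mirror turns the reflected beam twice as far, the same way.
- grip (a point): Orange grip bar on top of the mirror, 44 mm long (its x axis, square to the glass and pointing the way the mirror faces), 14 mm wide (y), 30 mm tall; z up. Origin at its centre, on the mirror's axis, 121 mm above the bench. It turns with the mirror, so joint value and its yaw change together. Grasp across its 14 mm width from above.
- beam: The reflected part of the thin red aiming beam, level, 60 mm above the bench, drawn 200 mm long with a red dot at its end (hidden when inside a part). Origin on the mirror's axis, x axis along the beam away from the mirror, z up; it turns twice as far as the mirror. The beam lands on a mark when the mark lies on its x axis. It cannot be touched.
- yellow_mark (a point): Middle of the 20 mm wide upright yellow stripe, on the face that looks to the mirror, of the blue master block (60 x 54 x 80 mm, fixed); 60 mm above the bench. The stripe runs on over the top of the block. Its x axis points into the block.
- red_mark (a point): Middle of the 20 mm wide upright red stripe, on the face that looks to the mirror, of the aluminium casting (60 x 50 x 80 mm, dark round flanges at both sides, fixed); 60 mm above the bench. The stripe runs on over the top. Its x axis points into the casting. The two marks stand 0.16 to 0.20 m from the mirror's axis; which of the two is left or right varies.
- camera: Black inspection camera on a stand, 44 x 60 mm, top at 85 mm above the bench, fixed 172 mm from the mirror; its lens and the incoming red beam point at the mirror. Origin under its stand on the plate, 10 mm above the bench.
- fixture: Perforated steel plate 350 x 350 x 10 mm, fixed, that carries camera, mirror and marked parts. Origin at the bench under the mirror's axis; x axis towards the marked parts, y axis towards the camera, z up. The plate spans x -70 to 280 mm and y -130 to 220 mm.
- socket: Loose steel wrench socket, 26 mm across, 38 mm tall, standing on the plate. Origin at the centre of its underside.
- spray_can: Loose spray can, white and blue, 60 mm across, 170 mm tall, standing on the bench. Origin at the centre of its underside.
- oil_bottle: Loose green oil bottle with yellow cap, 68 mm across, 130 mm tall, standing on the bench. Origin at the centre of its underside.
- screwdriver: Loose screwdriver with yellow handle lying on the bench, about 200 mm long, along its x axis. Origin at its underside.
- casting: The aluminium casting that bears the red stripe, fixed. Origin under the middle of its striped face, on the plate, 10 mm above the bench; x axis into the casting, z up; its foot reaches 75 mm along x.
- master: The blue master block that bears the yellow stripe, fixed. Origin under the middle of its striped face, on the plate, 10 mm above the bench; x axis into the block, z up; its foot reaches 75 mm along x.

How it is judged:
On the way, in this order (a step that is already met when the one before it is completed fails the run):
1. the beam rests on the yellow stripe, the mirror held still by its grip for 0.5 s (y of yellow_mark in the frame of beam between -0.01 and 0.01 m and x of yellow_mark in the frame of beam above 0.1 m and contact force between the fingers and orange_grip above 3 N and velocity of joint mirror between -0.06 and 0.06 rad/s), for 0.5 s.
2. then the beam rests on the red stripe, the mirror held still by its grip for 0.5 s (y of red_mark in the frame of beam between -0.01 and 0.01 m and x of red_mark in the frame of beam above 0.1 m and contact force between the fingers and orange_grip above 3 N and velocity of joint mirror between -0.06 and 0.06 rad/s), for 0.5 s.
At the end, for the whole second after the job is handed in: The gripper still holds the orange grip (contact force over 3 N), the mirror is still (under 0.06 rad/s), the reflected beam passes within 10 mm of the middle of the red stripe (that is, lands on it), and the four loose things are within 15 mm of where they started (all of step 2 and distance of each of socket, spray_can, oil_bottle, screwdriver from where it was at the start of the episode below 0.015 m); the arm keeps its last pose, push and grip.
It fails at once if a bystander is moved by more than 15 mm (distance of any of socket, spray_can, oil_bottle, screwdriver from where it was at the start of the episode above 0.015 m).
It fails at once if the robot touches the camera or a marked part (over 2 N) (contact force between any of the arm, the fingers and camera above 2 N or contact force between any of the arm, the fingers and casting above 2 N or contact force between any of the arm, the fingers and master above 2 N).
It also fails if it takes over 38 s, if anything falls off the work surface, if the arm or the gripper's body presses on something with over 40 N, if the wrist force passes 120 N, or if a joint passes its speed limit or range.

## Working session

There is one attempt and no reset: what is moved stays moved. The work goes in short steps, Python scripts to look and compute and a shell command to move; the robot and the scene stay as the last step left them, time stands still between calls to the robot, and variables do not carry over. Pictures are saved under pics/ and viewed, and the job is handed in when it is done.

```bash
mkdir -p pics; cat > h.py <<'E'
import numpy as np, cv2
from workcell import manip
def K(c):
    f=240/np.tan(np.radians(c["vertical_fov"])/2); return f,c["cx"],c["cy"]
def pts(c):
    f,cx,cy=K(c); z=c["range_z"]; v,u=np.mgrid[0:480,0:640]
    P=np.stack([(u-cx)/f*z,(v-cy)/f*z,z],-1)
    return (P-c["t"])@c["R"]   # R^T(P-t)
def ray(c,u,v,h):
    f,cx,cy=K(c); d=c["R"].T@np.array([(u-cx)/f,(v-cy)/f,1]); o=-c["R"].T@c["t"]
    return o+d*(h-o[2])/d[2]
def proj(c,X):
    f,cx,cy=K(c); p=c["R"]@np.array(X)+c["t"]; return p[0]/p[2]*f+cx,p[1]/p[2]*f+cy
def save(c,n): cv2.imwrite(f"pics/{n}.png",c["color"][:,:,::-1])
E
python3 - <<'E'
from h import *
s=manip.sense(); print(s)
for n in("top","side"):
    c=manip.camera(n); save(c,n+"0"); np.savez(n+"0.npz",**c); print(n,c["vertical_fov"],-c["R"].T@c["t"],c["R"])
E
```

```text
{'clock': 0.0, 'qpos': array([ 1.05180408,  0.33392196,  0.03988465,  1.46628076, -0.01342807,
        1.34325737, -0.05849531]), 'qd': array([ 5.79308393e-05, -3.20677351e-05,  4.50347568e-04, -3.68019092e-04,
       -2.67607638e-04,  6.67038316e-04, -8.45929314e-04]), 'joint_efforts': array([-6.94631126e-04, -6.56360292e+01,  1.33483607e+00, -4.03801596e+01,
       -5.97071601e-02,  4.50891873e-02,  2.14590091e-04]), 'tool_pos': array([ 0.26471795, -0.59316887,  0.23264759]), 'eef_rot': array([-3.07114017e+00, -6.54209843e-01,  6.54613917e-04]), 'ft_force': array([ 0.5224928 , -0.51617267,  0.407256  ]), 'ft_torque': array([-0.0271688 ,  0.01455107, -0.00222812]), 'opening': 0.08713281374814934}
top 53.48390253837725 [0.37052027 0.06238359 1.28359365] [[ 0.01232697 -0.99948552  0.02960989]
 [-0.9863363  -0.01701925 -0.1638629 ]
 [ 0.16428254 -0.02718538 -0.98603864]]
side 45.93860530334886 [0.27726631 0.91321869 0.99087994] [[-0.94778813 -0.31851955 -0.0155871 ]
 [-0.21352649  0.67015618 -0.71084255]
 [ 0.23686304 -0.67039988 -0.70317843]]
```

View pics/top0.png

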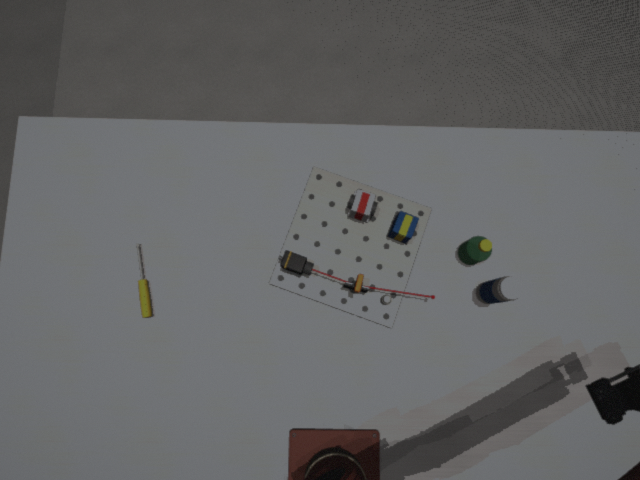

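View pics/side0.png

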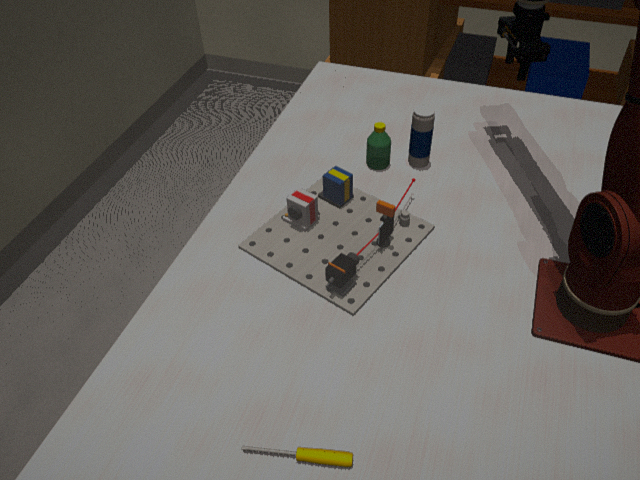

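The top view shows the grip at about (359,284), the socket at (386,299), red on the casting at (362,206), yellow on the master at (404,228), the camera at (295,262) and the beam dot at (433,297). Turning counter-clockwise, the beam meets yellow first, then red. Next I measure positions.

```bash
cat > m.py <<'E'
from h import *
def L(n): return dict(np.load(n+"0.npz"))
for n in("top","side"):
    c=L(n);P=pts(c);hsv=cv2.cvtColor(c["color"],cv2.COLOR_RGB2HSV);H,S,V=cv2.split(hsv)
    x0,x1,y0,y1=(265,530,160,335) if n=="top" else (235,445,100,320)
    roi=np.zeros((480,640),bool);roi[y0:y1,x0:x1]=1
    masks={"orange":(H>8)&(H<20)&(S>150)&(V>80),"yellow":(H>22)&(H<35)&(S>150)&(V>80),"red":((H<6)|(H>174))&(S>140)&(V>70)}
    for k,m in masks.items():
        m=(m&roi).astype(np.uint8); N,lab,st,ce=cv2.connectedComponentsWithStats(m,connectivity=8)
        for i in range(1,N):
            if st[i,4]>=12 or (k=="red" and st[i,4]>4):
                mm=lab==i;q=P[mm]; q=q[q[:,2]>0.0]
                (rc,rs,ra)=cv2.minAreaRect(np.argwhere(mm)[:,::-1].astype(np.float32))
                print(n,k,st[i],ce[i].round(1),"med",np.median(q,0).round(4),"zmax",np.percentile(q[:,2],95).round(3),"rect",np.round(rs,1),round(ra,1))
    im=c["color"][y0:y1,x0:x1,::-1]; im=cv2.resize(im,None,fx=3 if n=="top" else 2.7,fy=3 if n=="top" else 2.7,interpolation=cv2.INTER_CUBIC); cv2.imwrite(f"pics/{n}_z.png",cv2.convertScaleAbs(im,alpha=1.3))
E
python3 m.py
```

```text
top orange [356 275   7  11  21] [358.5 278.8] med [ 0.4911 -0.0511  0.1342] zmax 0.138 rect [ 4.3 10.8] 40.6
top orange [355 281   7  11  24] [358.5 287.3] med [ 0.4669 -0.0535  0.1341] zmax 0.137 rect [ 5.1 10.4] 18.4
top yellow [400 215  12  21 123] [405.2 225. ] med [ 0.6343 -0.1772  0.0898] zmax 0.094 rect [ 6.2 19.7] 21.0
top yellow [480 240  11  11  99] [485.1 245. ] med [ 0.5788 -0.3681  0.1295] zmax 0.133 rect [10. 10.] 90.0
top red [358 193  11  21 128] [362.8 203. ] med [ 0.6912 -0.0682  0.0897] zmax 0.093 rect [ 6.3 20.2] 18.4
top red [370 287   5   2   8] [372.4 287.4] med [ 0.4758 -0.0959  0.0611] zmax 0.064 rect [1. 4.] 90.0
top red [431 296   3   2   5] [432.2 296.4] med [ 0.4547 -0.2491  0.0628] zmax 0.068 rect [1. 2.] 90.0
side orange [377 200  18  17 122] [385.4 206.8] med [ 0.4793 -0.0471  0.1349] zmax 0.139 rect [19.1 10.8] 21.8
side orange [329 262  16  11  41] [336.8 267. ] med [0.5396 0.1252 0.0857] zmax 0.088 rect [17.9  2.2] 26.6
side yellow [374 122  11   7  60] [379.3 125.1] med [ 0.5792 -0.3642  0.131 ] zmax 0.136 rect [ 6. 10.] 90.0
side yellow [329 169  20  12 101] [338.5 174.5] med [ 0.6331 -0.1757  0.0921] zmax 0.095 rect [21.   4.9] 26.6
side red [395 179  20  32  45] [404.6 193.5] med [ 0.4607 -0.1867  0.0631] zmax 0.066 rect [ 2.2 36.4] 32.2
side red [292 191  21  12 103] [302.3 196.6] med [ 0.6915 -0.066   0.0923] zmax 0.095 rect [20.2  5.5] 25.0
side red [357 233  22  22  29] [365.7 245.1] med [0.5074 0.0243 0.0633] zmax 0.066 rect [ 0.7 29.7] 45.0
```

View pics/top_z.png

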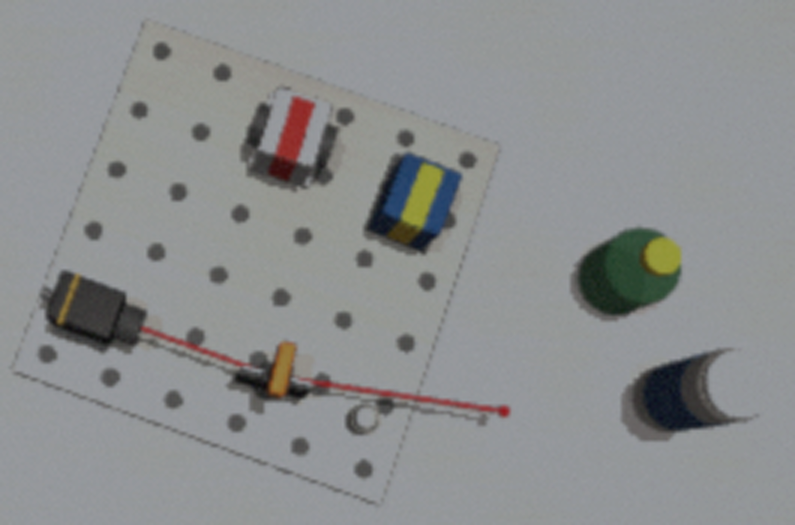

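View pics/side_z.png

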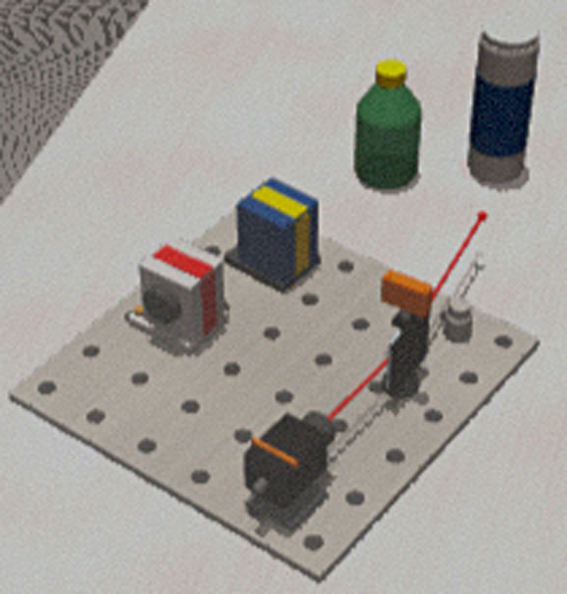

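```bash
cat > g.py <<'E'
from h import *
def L(n): return dict(np.load(n+"0.npz"))
c=L("top");s=L("side")
for n,c in(("top",L("top")),("side",L("side"))):
    H,S,V=cv2.split(cv2.cvtColor(c["color"],cv2.COLOR_RGB2HSV)); I=c["color"].astype(int)
    red=(I[...,0]-np.maximum(I[...,1],I[...,2]))
    reg={"top":dict(inc=(312,259,347,284),ref=(371,284,436,300)),"side":dict(inc=(356,225,379,262),ref=(397,176,418,208))}[n]
    for k,(a,b,d,e) in reg.items():
        m=np.zeros((480,640),bool);m[b:e,a:d]=red[b:e,a:d]>25
        vu=np.argwhere(m); w=red[m]
        X=np.array([ray(c,u,v,.06)[:2] for v,u in vu])
        vx,vy,x,y=cv2.fitLine(X.astype(np.float32),cv2.DIST_HUBER,0,.001,.001).ravel()
        print(n,k,len(X),"pt",x.round(4),y.round(4),"ang",np.degrees(np.arctan2(vy,vx)).round(2),"ext",X.min(0).round(4),X.max(0).round(4))
    for k,m in {"yellow":(H>22)&(H<35)&(S>150)&(V>60),"red":((H<8)|(H>172))&(S>120)&(V>60)}.items():
        a,b,d,e={"topyellow":(390,205,425,245),"topred":(350,185,380,223),"sideyellow":(320,160,360,205),"sidered":(285,185,322,230)}[n+k]
        mm=np.zeros((480,640),bool);mm[b:e,a:d]=m[b:e,a:d]
        P=pts(c)[mm]; uv=np.argwhere(mm)
        t=(P[:,2]>.084); X=np.array([ray(c,u,v,.09)[:2] for v,u in uv[t]])
        rc=cv2.minAreaRect((X*1000).astype(np.float32)); print(n,k,"top",t.sum(),np.round(rc[0],1),np.round(rc[1],1),round(rc[2],1),"mean",X.mean(0).round(4))
        vx,vy,x,y=cv2.fitLine(X.astype(np.float32),cv2.DIST_L2,0,.001,.001).ravel(); print("  line ang",np.degrees(np.arctan2(vy,vx)).round(1))
        f=(P[:,2]<.078)&(P[:,2]>.03)
        if f.sum()>4: print("  face",f.sum(),P[f].mean(0).round(4))
    # grip
    a,b,d,e={"top":(350,270,368,296),"side":(370,195,400,222)}[n]
    mm=np.zeros((480,640),bool);mm[b:e,a:d]=((H>6)&(H<24)&(S>110)&(V>60))[b:e,a:d]
    P=pts(c)[mm]; uv=np.argwhere(mm);t=P[:,2]>.128; 
    X=np.array([ray(c,u,v,.136)[:2] for v,u in uv[t]]); rc=cv2.minAreaRect((X*1000).astype(np.float32))
    vx,vy,x,y=cv2.fitLine(X.astype(np.float32),cv2.DIST_L2,0,.001,.001).ravel(); print(n,"grip",t.sum(),np.round(rc[0],1),np.round(rc[1],1),round(rc[2],1),X.mean(0).round(4),"line",np.degrees(np.arctan2(vy,vx)).round(1))
c=L("top")
print("plate",[ray(c,265+u/3,160+v/3,.01)[:2].round(4) for u,v in((147,19),(499,144),(381,504),(13,373))])
print("dot",ray(c,432.2,296.4,.06), "socket",ray(c,265+365/3,160+412/3,.048))
P=pts(c)
for nm,(a,b,d,e) in {"socket":(380,292,393,306),"can":(475,270,520,310),"cam":(278,248,314,278)}.items():
    q=P[b:e,a:d].reshape(-1,3);zt=np.percentile(q[:,2],97);q=q[q[:,2]>zt-.015];print(nm,zt.round(3),q.mean(0).round(3),q.min(0).round(3),q.max(0).round(3))
E
python3 g.py
```

```text
top inc 59 pt 0.5053 0.0172 ang 70.78 ext [ 0.4906 -0.0274] [0.5205 0.0608]
top ref 114 pt 0.4641 -0.1762 ang 82.22 ext [ 0.4501 -0.2551] [ 0.4763 -0.092 ]
top yellow top 126 [ 633.4 -176.6] [15.8 54.8] 68.6 mean [ 0.6342 -0.177 ]
  line ang -21.7
top red top 139 [690.2 -67.7] [17.2 55.9] 72.2 mean [ 0.6904 -0.0678]
  line ang -16.6
top grip 96 [480.1 -52.2] [13.5 43.1] 76.0 [ 0.4797 -0.0523] line -12.8
side inc 67 pt 0.5035 0.0123 ang 71.13 ext [ 0.488  -0.0339] [0.5186 0.0534]
side ref 74 pt 0.4607 -0.2008 ang 82.48 ext [ 0.4489 -0.2595] [ 0.4701 -0.1344]
side yellow top 100 [ 633.5 -177.5] [17.7 58.7] 68.6 mean [ 0.635  -0.1782]
  line ang -21.4
  face 8 [ 0.6098 -0.164   0.0524]
side red top 122 [681.6 -62.6] [26.4 79.6] 63.6 mean [ 0.6909 -0.0676]
  line ang -19.5
  face 46 [ 0.6651 -0.0593  0.0541]
side grip 114 [477.6 -45.6] [33.1 50. ] 39.2 [ 0.4785 -0.0467] line -22.6
plate [array([0.8149, 0.0599]), array([ 0.7019, -0.2668]), array([ 0.3726, -0.1538]), array([0.4836, 0.1738])]
dot [ 0.4542407  -0.25035312  0.06      ] socket [ 0.45094692 -0.13428492  0.048     ]
socket 0.051 [ 0.446 -0.13   0.068] [ 0.371 -0.145  0.036] [0.457 0.062 1.284]
can 0.171 [ 0.469 -0.4    0.185] [ 0.371 -0.433  0.157] [0.499 0.062 1.284]
cam 0.085 [0.531 0.103 0.105] [0.371 0.061 0.07 ] [0.566 0.143 1.284]
```

Both views agree:

| Quantity | Value |
|---|---|
| Mirror axis | about (0.480, -0.053) |
| Grip yaw, parked | about -13.3° |
| Reflected beam, parked | about -97.7° |
| Beam to yellow | about -41.3° (mirror +0.49) |
| Beam to red | about -2.0° (mirror +0.835) |

The tool must turn -37.4° on the way. I'll approach at z ≈ 0.23, above everything else.

```bash
python3 -m creep '[[1.0,2.0,0.5,0,0,-0.03],[1.4,3.6,0.5,0,0,-0.045],[1.4,3.6,0.5,0,0,-0.045],[1.4,3.6,0,0,0,-0.045],[1.4,3.6,0,0,0,-0.045]]' 6
```

```text
clock: 0.6
tool_pos: [0.3312, -0.428, 0.2483]
eef_rot: [-3.124, -0.326, 0.0]
ft_force: [0.1, -1.2, 0.3]
opening: 0.0616
```

```bash
python3 -m creep '[[1.4,3.6,0,0,0,-0.045],[1.4,3.6,0,0,0,-0.045],[1.4,3.6,0,0,0,-0.045],[1.4,3.6,0,0,0,-0.045],[1.4,3.6,0,0,0,-0.045]]'
```

```text
clock: 1.1
tool_pos: [0.401, -0.2479, 0.2484]
eef_rot: [-3.141, 0.027, 0.0]
ft_force: [-0.6, -0.1, -0.7]
opening: 0.06
```

```bash
python3 -m creep '[[1.4,3.6,0,0,0,-0.045],[1.4,3.6,0,0,0,-0.045],[1.4,3.6,0,0,0,-0.045],[1.4,3.6,0,0,0,-0.045],[1.0,2.0,0,0,0,-0.03]]'; python3 -m creep '[[0,0,0,0,0,0],[0,0,0,0,0,0]]'; python3 - <<'E'
from h import *
s=manip.sense();print(s)
c=manip.camera("wrist");save(c,"w1");np.savez("w1.npz",**c)
E
```

```text
clock: 1.6
tool_pos: [0.4674, -0.0822, 0.2485]
eef_rot: [-3.121, 0.351, -0.0]
ft_force: [1.0, -0.2, -0.5]
opening: 0.0603
clock: 1.8
tool_pos: [0.4666, -0.0857, 0.2482]
eef_rot: [3.122, -0.351, -0.001]
ft_force: [-1.0, -0.1, -0.7]
opening: 0.0601
{'clock': 1.8, 'qpos': array([ 0.50252445, -0.01257867, -0.40738118,  1.83377019, -0.00495594,
        1.32015174, -1.69833417]), 'qd': array([ 0.01822049, -0.00339764,  0.02451589,  0.0034474 ,  0.00403527,
        0.00090254,  0.00704202]), 'joint_efforts': array([ -1.53176688, -37.12038517,  -1.3451476 , -40.58535218,
        -0.25163471,  -0.1336119 ,  -0.2252879 ]), 'tool_pos': array([ 0.46663336, -0.08566357,  0.24822023]), 'eef_rot': array([ 3.12172461e+00, -3.51012239e-01, -1.21538403e-03]), 'ft_force': array([-1.0146014 , -0.10613062, -0.73135977]), 'ft_torque': array([ 0.00079602,  0.03077273, -0.05972475]), 'opening': 0.06008349547176486}
```

View pics/w1.png

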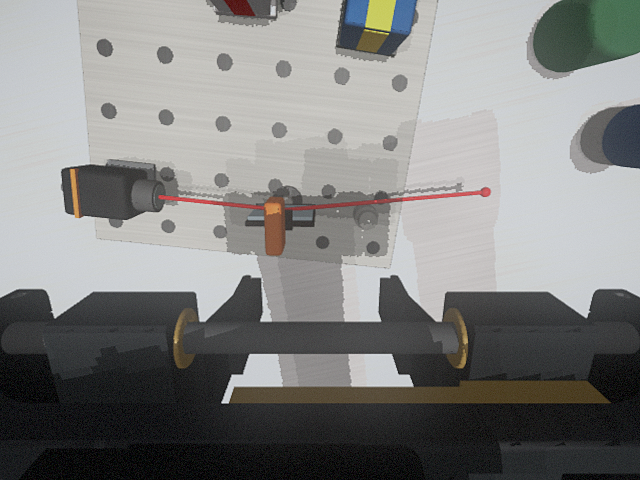

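```bash
cat > w.py <<'E'
import sys
from h import *
c=dict(np.load(sys.argv[1]+".npz"));P=pts(c)
H,S,V=cv2.split(cv2.cvtColor(c["color"],cv2.COLOR_RGB2HSV))
m=np.zeros((480,640),bool);m[190:262,255:295]=((H>3)&(H<24)&(S>100))[190:262,255:295]
t=m&(P[...,2]>.128); X=np.array([ray(c,u,v,.136)[:2] for v,u in np.argwhere(t)])*1000
print(m.sum(),t.sum(),cv2.minAreaRect(X.astype(np.float32)),P[t].mean(0))
for nm,k,(a,b,d,e) in(("yellow",(H>20)&(H<36)&(S>120),(330,0,420,60)),("red",((H<8)|(H>172))&(S>120),(210,0,260,25))):
    mm=np.zeros((480,640),bool);mm[b:e,a:d]=k[b:e,a:d]
    for lab,f in(("top",mm&(P[...,2]>.085)),("face",mm&(P[...,2]<.083))):
        q=P[f]; print(nm,lab,f.sum(),q.mean(0).round(4),q.min(0).round(3),q.max(0).round(3))
        if lab=="face": 
            vx,vy,x,y=cv2.fitLine(np.argwhere(f)[:,::-1].astype(np.float32),2,0,.01,.01).ravel();print("dir",np.degrees(np.arctan2(vy,vx)))
I=c["color"].astype(int);red=I[...,0]-np.maximum(I[...,1],I[...,2])>50
for nm,(a,b,d,e) in(("inc",(165,190,250,215)),("ref",(330,180,495,215))):
    mm=np.zeros((480,640),bool);mm[b:e,a:d]=red[b:e,a:d]
    X=np.array([ray(c,u,v,.06)[:2] for v,u in np.argwhere(mm)])
    vx,vy,x,y=cv2.fitLine(X.astype(np.float32),cv2.DIST_HUBER,0,.001,.001).ravel();print(nm,x,y,np.degrees(np.arctan2(vy,vx)),X.min(0),X.max(0))
E
python3 w.py w1
```

```text
1092 957 ((483.0799255371094, -52.04774856567383), (14.363983154296875, 44.0157356262207), 76.63638305664062) [ 0.48344005 -0.05206082  0.13615789]
yellow top 783 [ 0.6191 -0.1677  0.0935] [ 0.545 -0.181  0.085] [ 0.631 -0.104  0.4  ]
yellow face 189 [ 0.6105 -0.1632  0.059 ] [ 0.607 -0.173  0.022] [ 0.614 -0.155  0.083]
dir -13.574425
red top 2 [ 0.5446 -0.1036  0.3999] [ 0.545 -0.104  0.4  ] [ 0.545 -0.104  0.4  ]
red face 326 [ 0.6659 -0.0572  0.0416] [ 0.663 -0.067  0.02 ] [ 0.67  -0.047  0.063]
dir 22.079788
inc 0.50621873 0.021187833 70.93429 [ 0.49139904 -0.01936767] [0.52042205 0.05992329]
ref 0.46368882 -0.18205231 82.21928 [ 0.45008891 -0.25409696] [ 0.47644595 -0.09740944]
```

The wrist view puts the grip's top centre at (0.483, -0.052), yaw -13.4°, in line with the top view. Target is (0.482, -0.052): shift (+1.5, +3.35) cm, then descend 13.4 cm.

```bash
python3 -m creep '[[0.7,1.5,0,0,0,-0.01],[0.8,1.85,-1,0,0,0],[0,0,-2.5,0,0,0],[0,0,-2.5,0,0,0],[0,0,0,0,0,0]]'
```

```text
clock: 2.35
tool_pos: [0.4796, -0.0534, 0.1856]
eef_rot: [3.119, -0.371, -0.009]
ft_force: [-0.1, 0.5, -1.0]
opening: 0.0598
```

```bash
python3 -m creep '[[0.2,0.1,-2,0,0,0],[0,0,-2,0,0,0],[0,0,-2,0,0,0],[0,0,-1,0,0,0],[0,0,0,0,0,0]]'; python3 -m creep '[[0,0,0,0,0,0],[0,0,0,0,0,0]]'; python3 - <<'E'
from h import *
c=manip.camera("wrist");save(c,"w2")
c=manip.camera("side");save(c,"s2");cv2.imwrite("pics/s2z.png",cv2.resize(c["color"][100:300,260:480,::-1],None,fx=3,fy=3))
print(manip.sense()["tool_pos"])
E
```

```text
clock: 2.85
tool_pos: [0.4833, -0.0518, 0.1182]
eef_rot: [3.12, -0.37, -0.003]
ft_force: [-0.6, 0.6, -0.7]
opening: 0.06
clock: 3.05
tool_pos: [0.4847, -0.0513, 0.1198]
eef_rot: [3.12, -0.369, 0.003]
ft_force: [0.4, 0.0, -0.3]
opening: 0.0602
[ 0.48447602 -0.05114512  0.11951209]
```

View pics/w2.png

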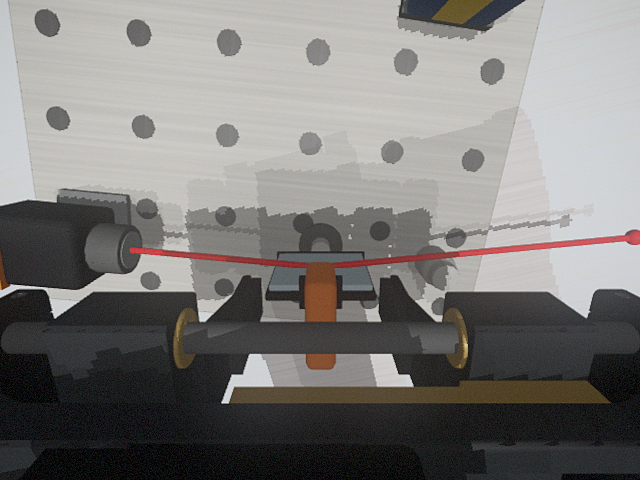

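View pics/s2z.png

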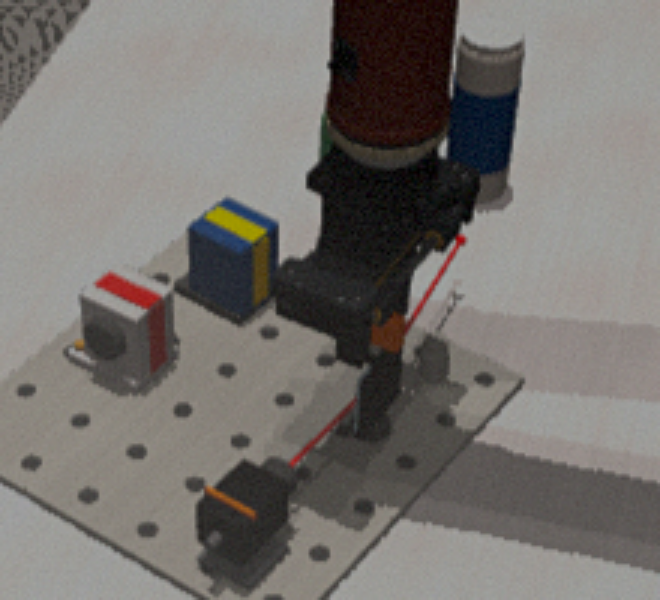

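The grip sits centred between the jaws at (320,320), and the fingers clear the mirror frame. I lower slightly and close.

```bash
python3 -m creep '[[-0.1,-0.1,-0.3,0,0,0],[-0.1,0,-0.2,0,0,0],[0,0,0,0,0,0],[0,0,0,0,0,0]]'; python3 -m creep '[[0,0,0,0,0,0],[0,0,0,0,0,0],[0,0,0,0,0,0],[0,0,0,0,0,0],[0,0,0,0,0,0]]' 0.5 25;  python3 -m creep '[[0,0,0,0,0,0],[0,0,0,0,0,0],[0,0,0,0,0,0],[0,0,0,0,0,0],[0,0,0,0,0,0]]'
```

```text
clock: 3.55
tool_pos: [0.4818, -0.052, 0.1135]
eef_rot: [-3.12, 0.369, 0.0]
ft_force: [-0.1, 0.0, -0.1]
opening: 0.06
clock: 4.05
tool_pos: [0.4819, -0.052, 0.1136]
eef_rot: [-3.12, 0.369, -0.0]
ft_force: [-0.0, 0.6, -0.1]
opening: 0.0277
clock: 4.55
tool_pos: [0.4822, -0.0508, 0.1136]
eef_rot: [-3.119, 0.367, -0.001]
ft_force: [1.8, 5.0, -1.7]
opening: 0.0137
```

Grasped: the opening is 13.7 mm. There is a 5 N side load, so I ease it by 1 mm and turn towards yellow.

```bash
python3 -m creep '[[0,0.1,0,0,0,0.02],[0,0,0,0,0,0.05],[0,0,0,0,0,0.05],[0,0,0,0,0,0.05],[0,0,0,0,0,0.05]]'; python3 -m creep '[[0,0,0,0,0,0.05],[0,0,0,0,0,0.05],[0,0,0,0,0,0.05],[0,0,0,0,0,0.05],[0,0,0,0,0,0.04]]'; python3 -m creep '[[0,0,0,0,0,0.03],[0,0,0,0,0,0],[0,0,0,0,0,0],[0,0,0,0,0,0]]'; python3 - <<'E'
from h import *
s=manip.sense(); print(s["tool_pos"],s["ft_force"],s["ft_torque"]); r=s["eef_rot"]; print("toolx",np.degrees(2*np.arctan2(r[1],r[0])))
for n in("wrist","top","side"):
    c=manip.camera(n);save(c,n+"3");np.savez(n+"3.npz",**c)
    if n!="wrist":
        y,x=(160,265) if n=="top" else (100,260)
        cv2.imwrite(f"pics/{n}3z.png",cv2.resize(c["color"][y:y+175,x:x+200,::-1],None,fx=3.4,fy=3.4,interpolation=cv2.INTER_CUBIC))
E
```

```text
clock: 5.05
tool_pos: [0.4822, -0.0505, 0.1136]
eef_rot: [-3.141, 0.019, -0.001]
ft_force: [3.2, 3.0, -1.8]
opening: 0.0136
clock: 5.55
tool_pos: [0.4822, -0.0502, 0.1136]
eef_rot: [-3.12, -0.358, -0.001]
ft_force: [1.9, 4.6, -1.5]
opening: 0.0138
clock: 5.95
tool_pos: [0.4822, -0.0502, 0.1136]
eef_rot: [-3.115, -0.401, -0.001]
ft_force: [1.9, 4.7, -1.6]
opening: 0.0136
[ 0.48219814 -0.05023867  0.11357832] [ 1.85543508  4.71845937 -1.6123624 ] [ 1.07787017 -0.44015539 -0.03516124]
toolx -345.3271004024031
```

View pics/wrist3.png

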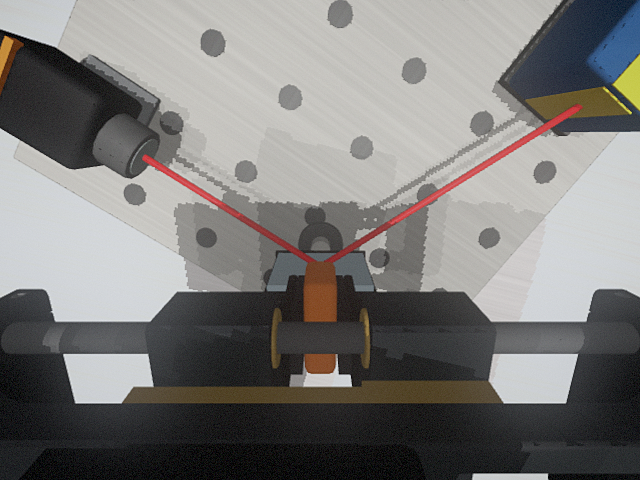

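View pics/side3z.png

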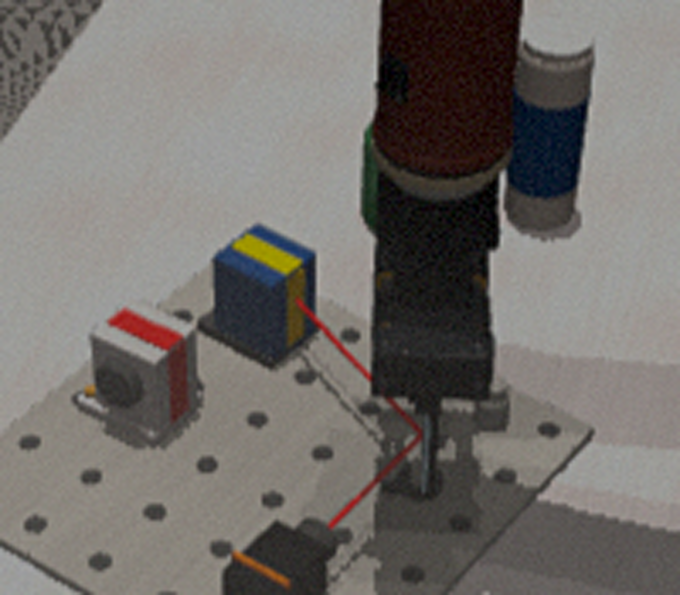

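View pics/top3z.png

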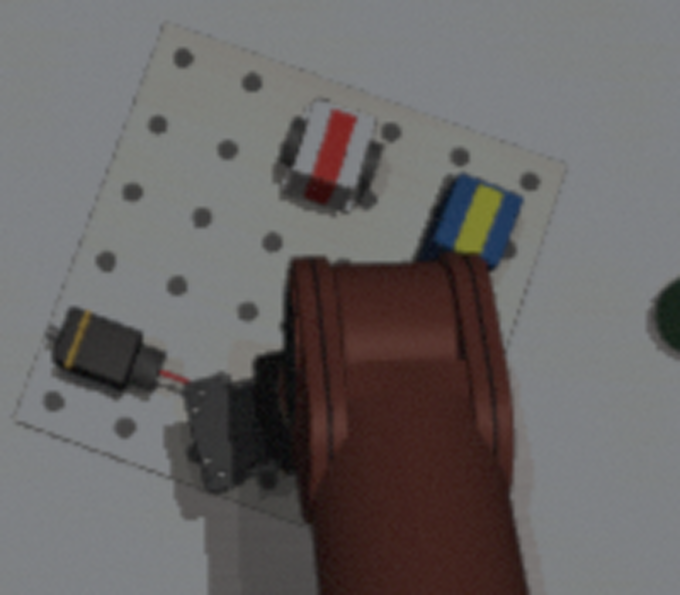

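The beam meets the yellow face at about (578,107) in the wrist view. I check how well it is centred on the stripe.

```bash
python3 - <<'E'
from h import *
c=dict(np.load("wrist3.npz"));P=pts(c);I=c["color"].astype(int)
H,S,V=cv2.split(cv2.cvtColor(c["color"],cv2.COLOR_RGB2HSV))
red=I[...,0]-np.maximum(I[...,1],I[...,2])>60
mm=np.zeros((480,640),bool);mm[100:245,350:590]=red[100:245,350:590]
X=np.array([ray(c,u,v,.06)[:2] for v,u in np.argwhere(mm)])
vx,vy,x,y=cv2.fitLine(X.astype(np.float32),cv2.DIST_HUBER,0,.001,.001).ravel()
if vx<0:vx,vy=-vx,-vy
print("beam",x,y,np.degrees(np.arctan2(vy,vx)),"end",X[X[:,0].argmax()])
k=(H>20)&(H<36)&(S>100);k[:,:480]=0;k[160:]=0
f=k&(P[...,2]<.082)&(P[...,2]>.02); q=P[f]
b=k&(P[...,2]>.05)&(P[...,2]<.07); g=P[b]
print(f.sum(),q.mean(0),g.mean(0),g.min(0),g.max(0), np.argwhere(k).min(0),np.argwhere(k).max(0))
d=lambda p:-(p[...,0]-x)*vy+(p[...,1]-y)*vx
print("perp offset of face pts from beam: min/max/mean",d(q).min(),d(q).max(),d(q).mean(), d(g).min(),d(g).max())
E
```

```text
beam 0.5594808 -0.120549075 -41.760403 end [ 0.6105773  -0.16488616]
1569 [ 0.61031023 -0.1634367   0.05788512] [ 0.61030458 -0.16345805  0.06126473] [ 0.60599285 -0.17428365  0.05001697] [ 0.61462154 -0.15427152  0.06999597] [ 54 526] [118 639]
perp offset of face pts from beam: min/max/mean -0.009313267321564817 0.010718658565002304 0.0018618396652380583 -0.008597869759511476 0.010718658565002304
```

The beam is 1–2 mm off the middle of the yellow stripe. I hold still for 1.2 s, then turn on by about 0.347 rad to red.

```bash
python3 -m creep '[[0,0,0,0,0,0],[0,0,0,0,0,0],[0,0,0,0,0,0],[0,0,0,0,0,0],[0,0,0,0,0,0]]'; python3 -m creep '[[0,0,0,0,0,0],[0,0,0,0,0,0],[0,0,0,0,0,0],[0,0,0,0,0,0],[0,0,0,0,0,0]]'; python3 -m creep '[[0,0,0,0,0,0],[0,0,0,0,0,0],[0,0,0,0,0,0.03],[0,0,0,0,0,0.05],[0,0,0,0,0,0.05]]'; python3 -m creep '[[0,0,0,0,0,0.05],[0,0,0,0,0,0.05],[0,0,0,0,0,0.05],[0,0,0,0,0,0.04],[0,0,0,0,0,0.025]]'; python3 -m creep '[[0,0,0,0,0,0],[0,0,0,0,0,0],[0,0,0,0,0,0]]'; python3 - <<'E'
from h import *
s=manip.sense(); print(s["tool_pos"],s["ft_force"],s["qpos"]); r=s["eef_rot"]; print("toolx",np.degrees(2*np.arctan2(r[1],r[0])))
for n in("wrist","side"):
    c=manip.camera(n);save(c,n+"4");np.savez(n+"4.npz",**c)
    if n!="wrist":
        cv2.imwrite(f"pics/{n}4z.png",cv2.resize(c["color"][100:275,260:460,::-1],None,fx=3.4,fy=3.4,interpolation=cv2.INTER_CUBIC))
E
```

```text
clock: 6.6
tool_pos: [0.4822, -0.0503, 0.1136]
eef_rot: [-3.115, -0.401, -0.001]
ft_force: [2.2, 5.2, -1.8]
opening: 0.0139
clock: 7.1
tool_pos: [0.4822, -0.0502, 0.1135]
eef_rot: [-3.115, -0.401, -0.001]
ft_force: [2.3, 4.5, -2.2]
opening: 0.014
clock: 7.6
tool_pos: [0.4821, -0.0501, 0.1136]
eef_rot: [-3.082, -0.606, -0.001]
ft_force: [1.9, 5.1, -1.0]
opening: 0.0136
clock: 8.1
tool_pos: [0.482, -0.0499, 0.1136]
eef_rot: [-2.999, -0.932, -0.001]
ft_force: [1.0, 6.6, -0.6]
opening: 0.0136
clock: 8.4
tool_pos: [0.4821, -0.0499, 0.1136]
eef_rot: [-3.0, -0.93, -0.001]
ft_force: [0.8, 5.8, -0.2]
opening: 0.0138
[ 0.48205182 -0.04993961  0.11356956] [ 0.82637871  5.7916696  -0.21082296] [ 0.50418145  0.13865851 -0.52217454  1.98011199  0.07850935  1.04221911
 -1.02306336]
toolx -325.5535194885377
```

View pics/wrist4.png

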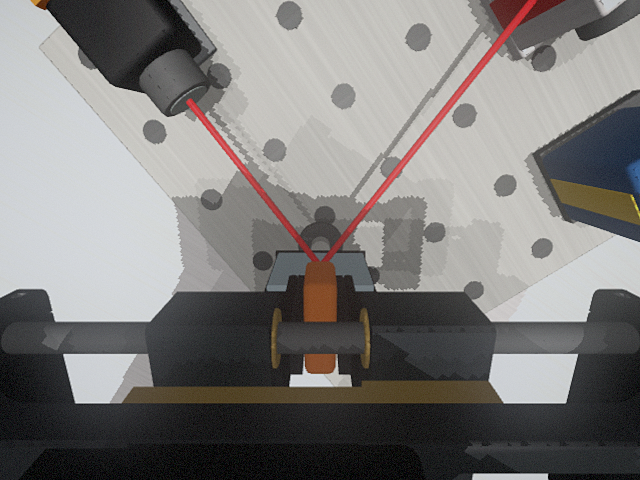

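View pics/side4z.png

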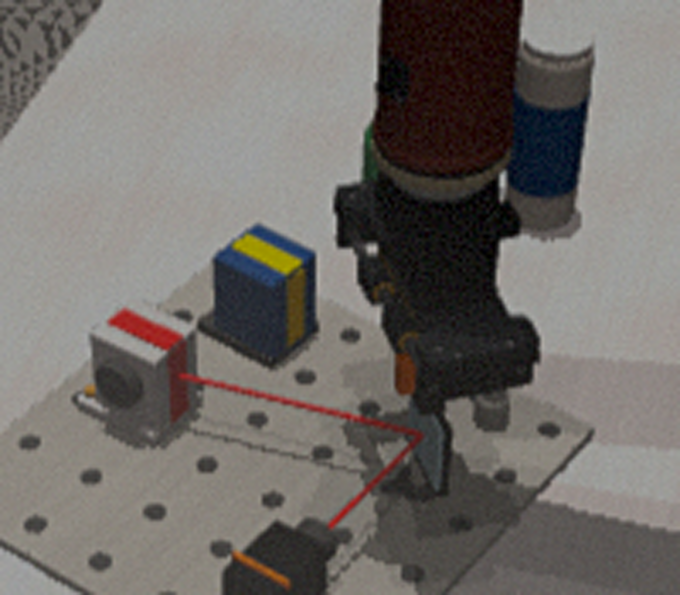

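The side view shows the beam landing inside the red stripe, near zoom pixel (180,376). I measure the offset.

```bash
python3 - <<'E'
from h import *
c=dict(np.load("wrist4.npz"));P=pts(c);I=c["color"].astype(int)
red=I[...,0]-np.maximum(I[...,1],I[...,2])>60
mm=np.zeros((480,640),bool);mm[45:245,340:505]=red[45:245,340:505]
X=np.array([ray(c,u,v,.06)[:2] for v,u in np.argwhere(mm)])
vx,vy,x,y=cv2.fitLine(X.astype(np.float32),cv2.DIST_HUBER,0,.001,.001).ravel()
if vx<0:vx,vy=-vx,-vy
print("beam",x,y,np.degrees(np.arctan2(vy,vx)))
d=lambda p:-(p[...,0]-x)*vy+(p[...,1]-y)*vx
H,S,V=cv2.split(cv2.cvtColor(c["color"],cv2.COLOR_RGB2HSV))
k=((H<8)|(H>172))&(S>120);k[:,:470]=0;k[80:]=0;k[:,600:]=0
q=P[k&(P[...,0]>.655)&(P[...,2]<.085)&(P[...,2]>.015)]
q=q[q[:,2]<.05]
print("wrist stripe pts",len(q),q.mean(0),"off",d(q).min(),d(q).max(),d(q).mean())
# independent: mark estimates from w1 (wrist, earlier) and side0/top0
for p in([.6659,-.0572],[.6651,-.0593],[.6638,-.0592]): print(p,d(np.array(p)))
s=dict(np.load("side4.npz"));I=s["color"].astype(int);Ps=pts(s)
# side: beam line, stripe edges on face
rr=I[...,0]-np.maximum(I[...,1],I[...,2])
bm=np.zeros((480,640),bool);bm[208:232,320:385]=rr[208:232,320:385]>30
X=np.array([ray(s,u,v,.06)[:2] for v,u in np.argwhere(bm)])
vx,vy,x,y=cv2.fitLine(X.astype(np.float32),cv2.DIST_HUBER,0,.001,.001).ravel()
if vx<0:vx,vy=-vx,-vy
print("side beam",bm.sum(),x,y,np.degrees(np.arctan2(vy,vx)))
f=np.zeros((480,640),bool);f[195:226,305:318]=rr[195:226,305:318]>20
q=Ps[f&(Ps[...,2]<.082)&(Ps[...,2]>.015)];print("side face",len(q),q.mean(0),"off",d(q).min(),d(q).max(),d(q).mean())
E
```

```text
beam 0.5753449 -0.05445891 -2.2202678
wrist stripe pts 664 [ 0.66593027 -0.05686829  0.03367728] off -0.00960903990991833 0.010461216262829132 0.0011018249274836695
[0.6659, -0.0572] 0.0007691868534387505
[0.6651, -0.0593] -0.0013602296629844739
[0.6638, -0.0592] -0.0013106684079317952
side beam 188 0.60540867 -0.06021152 -2.9253938
side face 103 [ 0.66440506 -0.05933098  0.05131714] off -0.018451349108791867 0.01613801269998214 0.0038903049854102844
```

The wrist view puts the beam about 1 mm off the red stripe's centre, and the noisier side view about 4 mm. Both are within 10 mm. I hold a second, check once more, then hand in.

```bash
python3 -m creep '[[0,0,0,0,0,0.003],[0,0,0,0,0,0],[0,0,0,0,0,0],[0,0,0,0,0,0],[0,0,0,0,0,0]]'; python3 -m creep '[[0,0,0,0,0,0],[0,0,0,0,0,0],[0,0,0,0,0,0],[0,0,0,0,0,0],[0,0,0,0,0,0]]'; python3 - <<'E'
from h import *
c=manip.camera("wrist");I=c["color"].astype(int);P=pts(c)
red=I[...,0]-np.maximum(I[...,1],I[...,2])>60
mm=np.zeros((480,640),bool);mm[45:245,340:505]=red[45:245,340:505]
X=np.array([ray(c,u,v,.06)[:2] for v,u in np.argwhere(mm)])
vx,vy,x,y=cv2.fitLine(X.astype(np.float32),cv2.DIST_HUBER,0,.001,.001).ravel()
if vx<0:vx,vy=-vx,-vy
for p in([.6659,-.0569],[.6651,-.0593]): print("off",-(p[0]-x)*vy+(p[1]-y)*vx)
t=manip.camera("top");s0=dict(np.load("top0.npz"))
d=np.abs(t["color"].astype(int)-s0["color"]).max(-1)
for n,(a,b,e,f) in dict(driver=(130,235,160,325),bottle=(455,230,498,268),can=(475,272,520,310),socket=(380,292,393,306)).items(): print(n,"changed frac",(d[b:f,a:e]>40).mean().round(3))
print(manip.sense()["opening"],manip.sense()["ft_force"])
manip.sign_off()
E
```

```text
clock: 9.0
tool_pos: [0.4821, -0.0499, 0.1136]
eef_rot: [-2.998, -0.935, -0.001]
ft_force: [1.0, 5.4, -1.3]
opening: 0.0142
clock: 9.5
tool_pos: [0.482, -0.0499, 0.1136]
eef_rot: [-2.998, -0.935, -0.001]
ft_force: [1.6, 7.1, -2.0]
opening: 0.0136
off -4.6828063e-05
off -0.0024716172
driver changed frac 0.0
bottle changed frac 0.0
can changed frac 0.0
socket changed frac 0.808
0.013868475943160782 [ 0.73765626  5.89449518 -0.35367035]
the job is handed in; nothing more can be done
```

I gripped the orange bar across its width with 25 N and turned the mirror counter-clockwise until the beam was on the yellow stripe. I held it there for about 1.6 s, then turned on to the red stripe. I handed in at about 9.6 s with the bar still gripped; no verdict was reported.

**Last checks**
- **Yellow stripe:** the wrist view put the beam 1–2 mm from the middle while holding.
- **Red stripe:** the last wrist-view beam fit put the beam 0–2.5 mm from the middle. Before a final 0.003 rad trim, a noisier side-view fit had said about 4 mm. All of these are within the 10 mm limit.
- **Grip and force:** the jaws stayed on the bar at 13.9 mm opening. There was a steady side load of 5–7 N on the wrist, from centring the bar about 1–2 mm off.
- **Loose things:** the screwdriver, oil bottle and spray can showed no change in the top view.
- **Socket:** its check in the top view failed (81% of pixels changed), because I believe the arm or its shadow covers it there. By eye in the side view it stands where it did at the start, but I did not measure that.

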